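# Build the toothed spacer stack on the arbor

### The arm

A 6-joint arm with a two-finger parallel gripper is mounted at the origin on a cart in front of the work surface, level with it; the furniture and walls round the work are solid. World frame = base frame: x ahead of the robot, y to its left, z up, the work surface at z = 0. Lengths are in m, angles in rad, forces in N, time in s.
With the tool pointing down it reaches from about 0.35 to 0.775 m from the base axis. Payload 5.5 kg.
Tool frame: the origin (TCP) lies at the very end of the fingers, on their centre line; the grasp point (between the pads) lies 19 mm behind it; x points along the fingers, y is the direction in which the jaws open and shut, and the axes are right-handed (so a half turn about x gives the same grasp; the last joint's range is limited). The gripper opens to 85 mm and grips with 20 to 120 N. Pads are 22 mm wide; open, the fingers measure 114 mm over their backs; the gripper's body (76 mm by 85 mm) begins 54 mm behind the grasp point. The pads swing forward as they close: fully open they stand 13 mm farther back than shut.
Start: joints at [1.11, 0.313, 0.046, 1.304, 0, 1.431], TCP at [0.181, 0.546, 0.231] pointing down, gripper open.
Joint ranges: [-2.76, 2.76], [-0.86, 1.69], [-1.03, 1.26], [-2.2, 2.34], [-1.47, 1.5], [-3.14, 3.14]. Speed limits (rad/s): [2.57, 2.57, 3.14, 3.14, 3.14, 3.14].

### API

Orientations are given as a unit quaternion [w, x, y, z].
In Python, from workcell import env gives the robot as it stands.
- The arm moves only by the tool servo_tool, never from a script. Its argument "increments" is a list of rows, each an object with "offset": the shift along the tool's x, y, z in cm, a list of three; "yaw": the turn about the tool's x in degrees. In form: [{"offset": [x, y, z], "yaw": yaw}, ...]. A call has exactly 8 rows; each row is the pose to reach, as a shift and turn from the pose commanded when the call began, along the tool's axes at that moment; what a row does not reach only later rows make up. A row lasts 1/10 s, in which the tool goes at most 50 mm and 8.59 degrees, less where a joint would pass 70% of its speed; a pose out of reach is approached as far as the arm can. A call with a gripper value outside its range is refused whole. "claw" is the opening, from 0 (shut) to 1 (fully open), set as the call begins (left out, the last holds). The fingers move at their own pace and stop on an object; "force" is the grip in N (left out, the last holds). Time passes only in rows, so rows that repeat a pose let the fingers close, or fill a call up. It gives the time, the measured TCP pose, the force and the opening at its end, in the units of the state.
- env.get_state(): the state, without advancing time (a new reading comes with each control period).
- env.read_camera(name): name is "scene" or "top" or "wrist"; returns (picture, depth): 384x512x3 uint8, red, green, blue; 384x512 float32, m along the optical axis (not along the pixel's ray), 0 where there is no reading.
- env.camera_model(name): a dict with "vertical_fov" (degrees; the focal length in pixels is half the picture's height over the tangent of half this angle, whatever the lens; pixels are square), "cx", "cy" (the principal point, pixels), "world_from_camera" (4x4, takes a point from camera to world coordinates). Camera axes: x right, y up, looking along -z (the intrinsics and any distortion apply to the point x, -y, -z); pixel columns grow to the right and rows downward; lengths in m; the calibration is good to about 2 mm. The wrist camera is an equidistant fisheye: a pixel r from the principal point sees the ray r / f radians off the axis. A picture is of the moment at which its call begins: read the wrist's pose just before it. camera_model takes no time and is no camera call; for the wrist camera it gives the pose at the moment of the call.
- env.hand_in(): hands the job in, once; it reports no verdict.
The state is a dict: "clock": time; "joint_pos": joint angles; "qvel": joint speeds; "tau": joint torques, N m; "tcp_pos": TCP position; "orientation": TCP orientation; "wrist_force": force on the tool from outside, world axes, zero at the start; "ft_torque": the same for the moment, N m; "finger_gap": finger opening in m.
Only numpy, scipy, OpenCV 4.12 (cv2) and the standard library are available. Lean on these libraries where they do the work, as an engineer would, in place of code of your own. Each camera call takes 0.05 s, during which the arm holds its last target.

### The job

Thread the three flanged spacers onto the upright spindle in order of size, the largest at the bottom and the smallest on top, lowering them rather than letting them fall from the top of the spindle. The largest will usually ride up at first on the drive pins in the foot: turn it on the spindle (a fingertip pushing its upright peg round will do) until its teeth drop between the pins and it sits flat on the foot, and have each of the other two resting fully down on the one below. Leave the other things on the table where they are.

Things in the scene. Friction and masses are not known exactly. Their poses are not given: they have to be found in the camera images.
- spindle_tip (a point): Tip of the vertical steel spindle, 96 mm above the foot's top face. The spindle is 22 mm in diameter; its last 15 mm are a nose that tapers to about 9 mm
- foot_top (a point): On the spindle's axis at the top face of the fixed round foot (130 mm across, 10 mm thick). Three steel drive pins, 8 mm diameter, stand 7 mm proud of the foot, 120 degrees apart, 44 mm from the axis. Their angle differs from run to run and is not reported; this point's orientation says nothing about it
- spacer_large_mid (a point): Largest spacer (grey, 33 mm high, 0.4 kg), on its bore's axis half-way up (16.5 mm above its underside), z up. A round flange 120 mm across, 7 mm thick, stands on six teeth 8 mm high; on the flange is a round boss, 44 mm diameter, 18 mm high, to grip it by. The 24 mm bore goes right through
- peg_mid (a point): Middle of the upright steel peg on the largest spacer's flange: 10 mm diameter, 13.5 mm proud of the flange, 50 mm from the bore's axis along the spacer's x axis. This point is 6.5 mm above the flange's top face and 5 mm above the bore's mid point
- spacer_large: Centre of the largest spacer's underside. Its teeth are 33 mm wide, 40 to 56 mm from the axis, every 60 degrees from its x axis. The gaps pass the pins with about 3.5 mm to spare each side. Riding on the pins it is 7 mm high; turned up to 60 degrees, either way, it drops those 7 mm by its weight and then turns only a few degrees more: pushing on is felt as a stop
- spacer_medium_mid (a point): Medium spacer, half-way up on the axis of its bore (12.5 mm above its flat underside, z up). Grey, 25 mm high: a flange 96 mm across and 8 mm thick with a boss of 44 mm diameter and 17 mm height on top; bore 24 mm; 0.2 kg
- spacer_small_mid (a point): Smallest spacer, half-way up on the axis of its bore (12.5 mm above its flat underside, z up). Grey, 25 mm high: a flange 74 mm across and 8 mm thick with a boss of 44 mm diameter and 17 mm height on top; bore 24 mm; 0.14 kg
- spacer_medium: The medium spacer again, at the centre of its underside
- spacer_small: The smallest spacer again, at the centre of its underside
- note_pad: Small note pad, 106 x 76 x 12 mm, lying flat; centre of its underside. To be left alone
- masking_tape: Roll of tape lying flat, 99 mm across, 25 mm high; centre of its underside. To be left alone
- lab_timer: White bench timer, 66 x 66 x 20 mm; centre of its underside. To be left alone
- petri_b: Clear petri dish, 66 mm across, 13 mm high; centre of its underside. To be left alone
- mug: Mug, 86 mm across and 98 mm high, handle to one side; centre of its underside. To be left alone
Not all that is in view belongs to the job. Leave any blue or pink look-alike of the spacer_small alone.

How it is judged:
At the end, for the whole second after the job is handed in: All three spacers on the spindle within 4 mm of its axis, upright within 0.06 rad, at rest: the largest between the drive pins with its underside within 3 mm of the foot, the medium one on it and the smallest on top, each within 3 mm of its fully seated height (horizontal distance between each of spacer_large_mid, spacer_medium_mid, spacer_small_mid and foot_top below 0.004 m and z of spacer_large_mid in the frame of foot_top below 0.0195 m and angle between each of spacer_large_mid, spacer_medium_mid, spacer_small_mid's own z axis and vertical below 0.06 rad and z of spacer_medium_mid in the frame of foot_top between 0.0425 and 0.0485 m and z of spacer_small_mid in the frame of foot_top between 0.0675 and 0.0735 m and linear speed of each of spacer_large, spacer_medium, spacer_small below 0.02 m/s); the robot touches nothing.
It fails at once if a neighbouring thing (note pad, tape, timer, petri dish, mug) is pushed more than 4 cm away (distance of any of note_pad, masking_tape, lab_timer, petri_b, mug from where it was at the start of the episode above 0.04 m).
It fails at once if a spacer is let fall down the spindle (faster than 1 m/s, a free fall of about 5 cm) ((horizontal distance between spacer_large_mid and foot_top below 0.01 m and linear speed of spacer_large above 1 m/s) or (horizontal distance between spacer_medium_mid and foot_top below 0.01 m and linear speed of spacer_medium above 1 m/s) or (horizontal distance between spacer_small_mid and foot_top below 0.01 m and linear speed of spacer_small above 1 m/s)).
It also fails if it takes over 72 s, if anything falls off the work surface, if the arm or the gripper's body presses on something with over 40 N, if the wrist force passes 120 N, or if a joint passes its speed limit or range.

## Working session

There is one attempt and no reset: what is moved stays moved. The work goes in short steps, Python scripts to look and compute and a tool call to move; the robot and the scene stay as the last step left them, time stands still between calls to the robot, and variables do not carry over. Pictures are saved under pics/ and viewed, and the job is handed in when it is done.

Besides the shell and the picture viewer there is one more tool, called after "Request:" as a command line: name --argument value ..., lists and objects as JSON in quotes. servo_tool: Moves the arm, as the interface text tells. Its arguments: {"type":"object","properties":{"increments":{"type":"array","items":{"type":"object","properties":{"offset":{"type":"array","items":{"type":"number"}},"yaw":{"type":"number"}}}},"claw":{"type":"number"},"force":{"type":"number"}},"required":["increments"]}

```bash
ls; mkdir -p pics
python3 - <<'E'
from workcell import env
import cv2,numpy as np
print(env.get_state())
for n in ["scene","top"]:
    p,d=env.read_camera(n); m=env.camera_model(n); print(n,m)
    cv2.imwrite(f"pics/{n}0.png",p[:,:,::-1]); np.savez(f"{n}0.npz",p=p,d=d,**{k:v for k,v in m.items() if k!='name'})
E
```

```text
pics
{'clock': 0.0, 'joint_pos': array([ 1.11044497e+00,  3.14025972e-01,  4.49734413e-02,  1.30360828e+00,
       -2.83650391e-06,  1.43121806e+00]), 'qvel': array([-7.90608790e-05,  4.09164549e-05, -9.81809781e-04, -1.71885465e-04,
        5.07196923e-05, -3.15347768e-04]), 'tau': array([-1.74557958e-03, -4.80626178e+01,  2.98532921e+01,  1.94789807e-02,
       -2.47535336e-04,  1.02920288e-05]), 'tcp_pos': array([0.18106358, 0.54520278, 0.23039207]), 'orientation': array([ 0.69783738,  0.11229471,  0.69822503, -0.11355482]), 'wrist_force': array([-0.21835829, -0.28081011,  0.06942444]), 'ft_torque': array([0.0585363 , 0.03609217, 0.0304663 ]), 'finger_gap': 0.08535094992094454}
scene {'vertical_fov': 46.662217291987155, 'cx': 259.20605244690995, 'cy': 185.79945918811876, 'world_from_camera': array([[ 0.55267835,  0.50464551, -0.66323416, -0.47614339],
       [-0.8331348 ,  0.31468757, -0.45481659, -0.79784377],
       [-0.0208096 ,  0.80393074,  0.59435875,  0.95251451],
       [ 0.        ,  0.        ,  0.        ,  1.        ]])}
top {'vertical_fov': 55.76631600690672, 'cx': 258.1246122348448, 'cy': 189.24150811339538, 'world_from_camera': array([[-0.02561916,  0.98844762, -0.1493819 ,  0.31391238],
       [-0.99961873, -0.02686949, -0.00635743, -0.15753382],
       [-0.0102978 ,  0.14916208,  0.98875914,  1.15619067],
       [ 0.        ,  0.        ,  0.        ,  1.        ]])}
```

View pics/scene0.png

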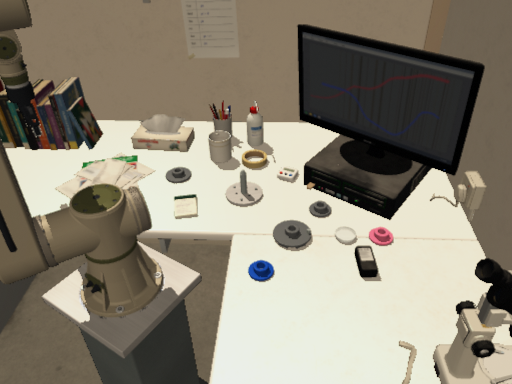

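View pics/top0.png

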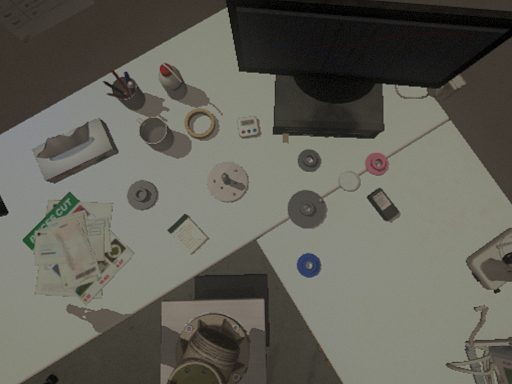

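```bash
cat > h.py <<'E'
import numpy as np,cv2
def load(f):
    z=np.load(f); return z
def cloud(z,rows=None):
    d=z['d'];H,W=d.shape;f=H/2/np.tan(np.radians(float(z['vertical_fov']))/2)
    u,v=np.meshgrid(np.arange(W),np.arange(H))
    x=(u-float(z['cx']))/f*d; y=(v-float(z['cy']))/f*d
    P=np.stack([x,-y,-d,np.ones_like(d)],-1)@z['world_from_camera'].T
    P=P[...,:3].copy(); P[d==0]=np.nan
    return P
def proj(z,p):
    H=z['d'].shape[0];f=H/2/np.tan(np.radians(float(z['vertical_fov']))/2)
    T=np.linalg.inv(z['world_from_camera']); c=np.c_[np.atleast_2d(p),np.ones(len(np.atleast_2d(p)))]@T.T
    return np.c_[float(z['cx'])+f*c[:,0]/-c[:,2], float(z['cy'])+f*-c[:,1]/-c[:,2]]
E
python3 - <<'E'
from h import *
for n in ['top','scene']:
    z=load(n+'0.npz');P=cloud(z)
    pts={'top':dict(spin=(228,182),foot=(218,190),L=(307,209),M=(142,195),S=(309,160),blue=(309,265),pink=(376,164),tape=(200,123),mug=(155,131),timer=(248,127),petri=(349,181),pad=(188,233),table=(270,200)),
    'scene':dict(spin=(243,172),foot=(235,198),L=(292,234),M=(178,174),S=(320,208),table=(270,215))}[n]
    for k,(u,v) in pts.items(): print(n,k,P[v,u].round(4))
z=load('top0.npz');p=z['p'][:,:,::-1]
c=p[100:300,90:340]; cv2.imwrite('pics/c1.png',cv2.convertScaleAbs(cv2.resize(c,None,fx=3,fy=3,interpolation=cv2.INTER_CUBIC),alpha=1.3))
z=load('scene0.npz');p=z['p'][:,:,::-1]
c=p[120:270,160:360]; cv2.imwrite('pics/c2.png',cv2.resize(c,None,fx=4,fy=4,interpolation=cv2.INTER_CUBIC))
E
```

```text
top spin [ 0.5058 -0.058   0.0526]
top foot [ 0.4879 -0.022   0.0111]
top L [ 0.4205 -0.3043  0.0011]
top M [ 0.4802  0.2253 -0.0015]
top S [ 0.5808 -0.3185 -0.0019]
top blue [ 0.2452 -0.303  -0.0027]
top pink [ 0.562  -0.5362 -0.0047]
top tape [0.7158 0.0369 0.001 ]
top mug [0.6892 0.1831 0.0112]
top timer [ 0.6922 -0.1225  0.0167]
top petri [ 0.5058 -0.4412  0.0102]
top pad [0.3539 0.0732 0.013 ]
top table [ 0.4523 -0.1872  0.0028]
scene spin [ 0.5158 -0.0526  0.0962]
scene foot [ 0.4751 -0.043   0.0076]
scene L [ 0.4027 -0.3115  0.0282]
scene M [0.465  0.2076 0.0221]
scene S [ 0.5658 -0.3228  0.0219]
scene table [ 0.4728 -0.1874 -0.0024]
```

View pics/c1.png

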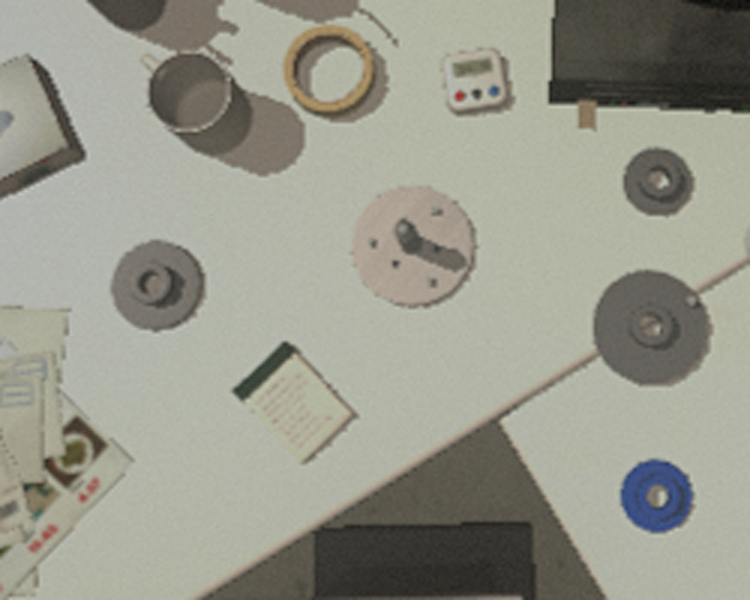

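View pics/c2.png

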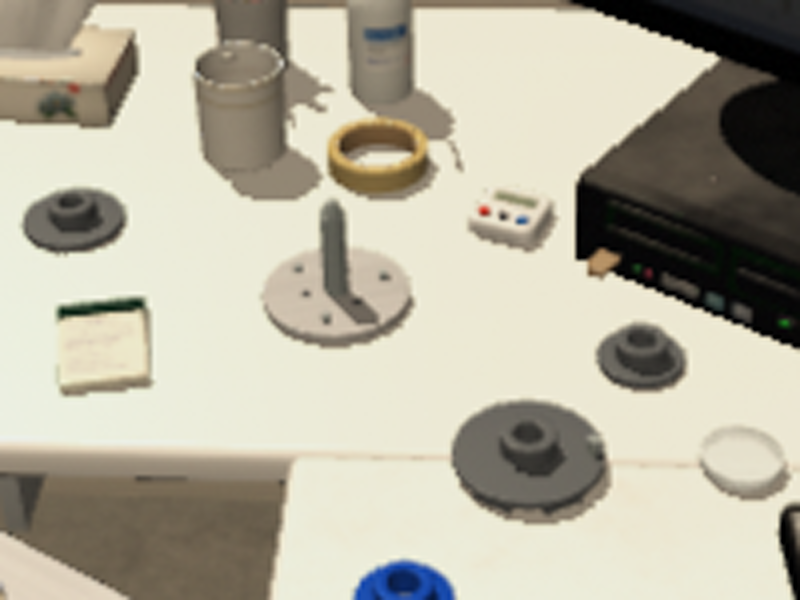

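```bash
cat >> h.py <<'E'
from scipy.ndimage import map_coordinates,gaussian_filter
def fitc(z,x0,y0,zz,r,span=0.025,sub=None):
    g=z['p'].astype(float)
    t=np.linspace(0,2*np.pi,120,endpoint=False)
    cs=[gaussian_filter(g[...,k],0.7) for k in range(3)]
    best=None
    def score(x,y):
        s=[]
        vals=[]
        for dr in(-.0025,.0025):
            p=np.c_[x+(r+dr)*np.cos(t),y+(r+dr)*np.sin(t),0*t+zz]
            uv=proj(z,p)
            vals.append(np.array([map_coordinates(c,[uv[:,1],uv[:,0]],order=1) for c in cs]))
        return np.minimum(np.abs(vals[0]-vals[1]).sum(0),60).sum()/120
    for st,sp in((.003,span),(.001,.004),(.0004,.0012)):
        c=(x0,y0) if best is None else best[1:]
        for x in np.arange(c[0]-sp,c[0]+sp+1e-6,st):
            for y in np.arange(c[1]-sp,c[1]+sp+1e-6,st):
                v=score(x,y)
                if best is None or v>best[0]: best=(v,x,y)
    return np.round(best,4)
E
python3 - <<'E'
from h import *
for n in ['top','scene']:
    z=load(n+'0.npz')
    for k,a in dict(foot=(.495,-.046,.010,.065),L=(.415,-.31,.015,.06),Lboss=(.415,-.31,.033,.022),M=(.473,.217,.008,.048),Mboss=(.473,.217,.025,.022),S=(.573,-.32,.008,.037),Sboss=(.573,-.32,.025,.022)).items(): print(n,k,fitc(z,*a))
E
```

```text
top foot [33.855   0.5134 -0.0546]
top L [59.757  0.419 -0.302]
top Lboss [26.3911  0.3986 -0.3376]
top M [60.      0.4792  0.222 ]
top Mboss [44.9934  0.4764  0.213 ]
top S [60.     0.578 -0.318]
top Sboss [39.4341  0.5852 -0.3288]
scene foot [49.9847  0.5156 -0.0504]
scene L [59.9889  0.4152 -0.3036]
scene Lboss [47.2775  0.3994 -0.3184]
scene M [60.     0.475  0.219]
scene Mboss [48.8576  0.4898  0.2212]
scene S [60.     0.572 -0.315]
scene Sboss [50.9415  0.5796 -0.3166]
```

```bash
sed -i 's/,60).sum/,250).sum/' h.py
python3 - <<'E'
from h import *
for n in ['top','scene']:
    z=load(n+'0.npz')
    for k,a in dict(foot=(.513,-.053,.010,.065),L=(.417,-.303,.015,.06),M=(.477,.22,.008,.048),S=(.575,-.317,.008,.037)).items(): print(n,k,fitc(z,*a,span=.012))
z=load('top0.npz')
print(proj(z,[[.5145,-.0525,.106],[.5145,-.0525,.01]]))
for k,(u,v) in dict(p1=(437,211),p2=(373,243),p3=(432,283),peg=(692,300)).items():
    u=u/3+90-.33;v=v/3+100-.33
    H=384;f=H/2/np.tan(np.radians(float(z['vertical_fov']))/2);T=z['world_from_camera']
    r=T[:3,:3]@np.array([(u-float(z['cx']))/f,-(v-float(z['cy']))/f,-1]);zz=.017 if k!='peg' else .0285
    p=T[:3,3]+r*(zz-T[2,3])/r[2]; c=np.array([.5138,-.0535] if k!='peg' else [.418,-.303])
    d=p[:2]-c;print(k,p.round(4),np.hypot(*d),np.degrees(np.arctan2(d[1],d[0])))
E
```

```text
top foot [40.1758  0.5126 -0.0556]
top L [96.2171  0.42   -0.301 ]
top M [88.3854  0.4794  0.2206]
top S [110.3181   0.578   -0.3164]
scene foot [ 9.08443e+01  5.05000e-01 -6.04000e-02]
scene L [135.6052   0.4164  -0.3026]
scene M [156.5746   0.475    0.2176]
scene S [170.9991   0.573   -0.3196]
[[224.41067136 176.07083279]
 [227.46830641 181.60935079]]
p1 [ 0.5503 -0.0788  0.017 ] 0.04443337494229652 -34.78021819896822
p2 [ 0.5175 -0.0102  0.017 ] 0.04345871967083603 85.12470221128356
p3 [ 0.4729 -0.0723  0.017 ] 0.04504649980861314 -155.33451827749624
peg [ 0.4461 -0.3437  0.0285] 0.04945318373814865 -55.41831801109002
```

```bash
cat > mv.py <<'E'
from workcell import env
import numpy as np,sys
from scipy.spatial.transform import Rotation as Ro
def R(s): q=s['orientation']; return Ro.from_quat([q[1],q[2],q[3],q[0]]).as_matrix()
def jaw(s): y=R(s)[:,1]; return np.degrees(np.arctan2(y[1],y[0]))
def plan(x,y,z,jw=None):
    s=env.get_state();M=R(s)
    d=M.T@(np.array([x,y,z])-s['tcp_pos'])*100
    print('t',round(s['clock'],2),'tcp',s['tcp_pos'].round(4),'jaw',round(jaw(s),2),'tilt',M[:,0].round(3),'q6',s['joint_pos'][5].round(2),'F',s['wrist_force'].round(1),'gap',s['finger_gap'].round(4))
    print('offset cm',d.round(2), 'yaw', None if jw is None else round((jaw(s)-jw+90)%180-90,2))
if __name__=='__main__':
    a=[float(v) for v in sys.argv[1:]]; plan(*a)
E
python3 mv.py .418 -.302 .16 35
python3 -c "
from mv import *
s=env.get_state();print(R(s).round(3));print(env.camera_model('wrist'))"
```

```text
[[-0.001  0.315  0.949]
 [-0.001  0.949 -0.315]
 [-1.    -0.002 -0.   ]]
{'vertical_fov': 65.70646984690485, 'cx': 255.77803905631802, 'cy': 191.07342374903064, 'world_from_camera': array([[ 0.31558597, -0.91496541, -0.25148319,  0.11786043],
       [ 0.94889604,  0.30392572,  0.08500272,  0.56678243],
       [-0.00134234, -0.26545707,  0.96412175,  0.37281231],
       [ 0.        ,  0.        ,  0.        ,  1.        ]])}Traceback (most recent call last):
  File "mv.py", line 12, in <module>
    a=[float(v) for v in sys.argv[1:]]; plan(*a)
                                        ~~~~^^^^
  File "mv.py", line 9, in plan
    print('t',round(s['clock'],2),'tcp',s['tcp_pos'].round(4),'jaw',round(jaw(s),2),'tilt',M[:,0].round(3),'q6',s['joint_pos'][5].round(2),'F',s['wrist_force'].round(1),'gap',s['finger_gap'].round(4))
                                                                                                                                                                               ^^^^^^^^^^^^^^^^^^^^^
AttributeError: 'float' object has no attribute 'round'
```

```bash
sed -i "s/s\['finger_gap'\].round(4)/round(float(s['finger_gap']),4)/" mv.py; python3 mv.py .45 .1 .2 35;python3 mv.py .418 -.302 .16 35
```

```text
t 0.1 tcp [0.1811 0.5453 0.2305] jaw 71.62 tilt [-0.001 -0.001 -1.   ] q6 1.43 F [-0.4  0.5  0.2] gap 0.0855
offset cm [  3.1  -33.77  39.56] yaw 36.62
t 0.1 tcp [0.1811 0.5453 0.2305] jaw 71.62 tilt [-0.001 -0.001 -1.   ] q6 1.43 F [-0.4  0.5  0.2] gap 0.0855
offset cm [  7.16 -72.93  49.19] yaw 36.62
```

Request:
servo_tool --increments '[{"offset": [0, -3, 3.6], "yaw": 4}, {"offset": [0, -6, 7.2], "yaw": 8}, {"offset": [0, -9, 10.8], "yaw": 12}, {"offset": [0, -12.2, 14.4], "yaw": 16}, {"offset": [0, -15.4, 18], "yaw": 20}, {"offset": [0, -18.6, 21.6], "yaw": 24}, {"offset": [0, -21.8, 25.2], "yaw": 30}, {"offset": [0, -25, 28.8], "yaw": 36.6}]'

```text
clock: 0.9
tcp_pos: [0.3761, 0.2158, 0.2312]
orientation: [0.627, 0.328, 0.627, -0.328]
wrist_force: [0.8, 1.1, -0.3]
finger_gap: 0.0854
```

```bash
python3 mv.py .418 -.302 .16 35
```

```text
t 0.9 tcp [0.3761 0.2158 0.2312] jaw 34.78 tilt [-0.  0. -1.] q6 1.3 F [ 0.8  1.1 -0.3] gap 0.0854
offset cm [  7.11 -26.1   44.92] yaw -0.22
```

Request:
servo_tool --increments '[{"offset": [0, -2.4, 4.1], "yaw": 0}, {"offset": [0.5, -4.8, 8.2], "yaw": 0}, {"offset": [1, -7.2, 12.3], "yaw": 0}, {"offset": [2, -9.6, 16.4], "yaw": 0}, {"offset": [3, -12, 20.5], "yaw": 0}, {"offset": [4, -14.4, 24.6], "yaw": 0}, {"offset": [5, -16.8, 28.7], "yaw": 0}, {"offset": [6, -19.1, 32.8], "yaw": 0}]'

```text
clock: 1.7
tcp_pos: [0.4071, -0.1625, 0.1708]
orientation: [0.627, 0.327, 0.627, -0.326]
wrist_force: [0.9, -0.2, 0.8]
finger_gap: 0.0858
```

```bash
python3 mv.py .418 -.302 .16 35
```

```text
t 1.7 tcp [ 0.4071 -0.1625  0.1708] jaw 34.99 tilt [ 0.  0. -1.] q6 0.4 F [ 0.9 -0.2  0.8] gap 0.0858
offset cm [ 1.07 -7.1  12.05] yaw -0.01
```

Request:
servo_tool --increments '[{"offset": [0.4, -2.3, 4], "yaw": 0}, {"offset": [0.8, -4.6, 8], "yaw": 0}, {"offset": [1, -6.4, 10.6], "yaw": 0}, {"offset": [1, -7.1, 12], "yaw": 0}, {"offset": [1, -7.1, 12], "yaw": 0}, {"offset": [1, -7.1, 12], "yaw": 0}, {"offset": [1, -7.1, 12], "yaw": 0}, {"offset": [1, -7.1, 12], "yaw": 0}]'

```text
clock: 2.5
tcp_pos: [0.4184, -0.2982, 0.1615]
orientation: [0.628, 0.326, 0.628, -0.326]
wrist_force: [0.5, -1.2, -0.5]
finger_gap: 0.0854
```

```bash
cat > wl.py <<'E'
from mv import *
import cv2,numpy as np
def snap(name,gain=1.3):
    m=env.camera_model('wrist'); p,d=env.read_camera('wrist')
    np.savez(name+'.npz',p=p,d=d,**m)
    cv2.imwrite(f'pics/{name}.png',cv2.convertScaleAbs(cv2.resize(p[:,:,::-1],None,fx=1.5,fy=1.5,interpolation=cv2.INTER_CUBIC),alpha=gain))
def wray(m,u,v):
    f=192/np.tan(np.radians(float(m['vertical_fov']))/2)
    a=(np.asarray(u,float)-float(m['cx']));b=(np.asarray(v,float)-float(m['cy']));r=np.hypot(a,b)+1e-9;th=r/f
    c=np.stack([np.sin(th)*a/r,-np.sin(th)*b/r,-np.cos(th)],-1)
    T=m['world_from_camera'];return T[:3,3],c@T[:3,:3].T
def onplane(m,u,v,z):
    o,d=wray(m,u,v); return o+d*((z-o[2])/d[...,2])[...,None]
def wproj(m,P):
    f=192/np.tan(np.radians(float(m['vertical_fov']))/2);T=np.linalg.inv(m['world_from_camera'])
    c=np.c_[P,np.ones(len(P))]@T.T; x,y,zz=c[:,0],-c[:,1],-c[:,2]; th=np.arctan2(np.hypot(x,y),zz);h=np.hypot(x,y)+1e-9
    return np.c_[float(m['cx'])+f*th*x/h,float(m['cy'])+f*th*y/h]
if __name__=='__main__': snap(sys.argv[1])
E
python3 wl.py w1; python3 mv.py .418 -.302 .16 35
```

```text
t 2.55 tcp [ 0.4185 -0.2984  0.1616] jaw 35.12 tilt [ 0.  0. -1.] q6 0.18 F [0.3 0.8 0.5] gap 0.0851
offset cm [ 0.16 -0.25  0.27] yaw 0.12
```

View pics/w1.png

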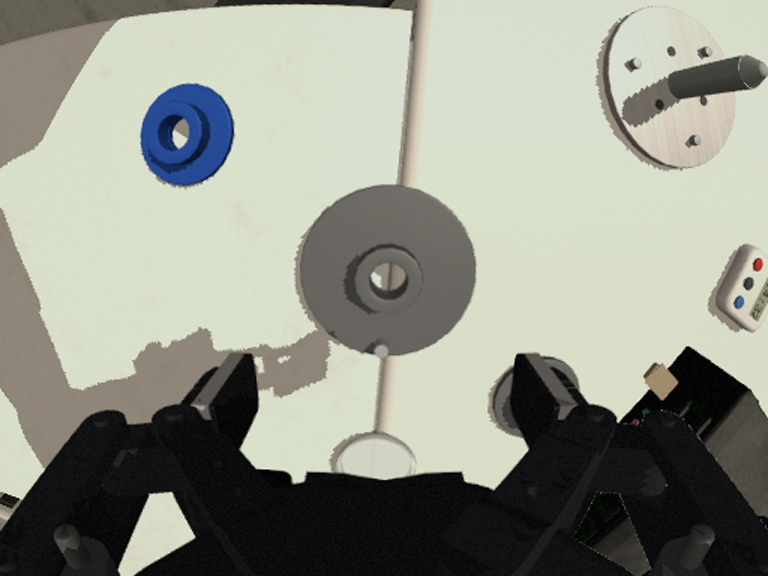

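```bash
cat >> wl.py <<'E'
def wfit(m,x0,y0,zz,r,span=.01):
    from scipy.ndimage import map_coordinates,gaussian_filter
    t=np.linspace(0,2*np.pi,120,endpoint=False);cs=[gaussian_filter(m['p'][...,k].astype(float),.7) for k in range(3)]
    def sc(x,y):
        v=[]
        for dr in(-.0015,.0015):
            uv=wproj(m,np.c_[x+(r+dr)*np.cos(t),y+(r+dr)*np.sin(t),0*t+zz]);v.append(np.array([map_coordinates(c,[uv[:,1],uv[:,0]],order=1) for c in cs]))
        return np.abs(v[0]-v[1]).sum(0).mean()
    b=None
    for st,sp in((.002,span),(.0007,.003),(.0003,.001)):
        c=(x0,y0) if b is None else b[1:]
        for x in np.arange(c[0]-sp,c[0]+sp+1e-6,st):
            for y in np.arange(c[1]-sp,c[1]+sp+1e-6,st):
                w=sc(x,y)
                if b is None or w>b[0]: b=(w,x,y)
    return np.round(b,4)
E
python3 - <<'E'
from wl import *
m=np.load('w1.npz')
print('flange',wfit(m,.418,-.302,.015,.06),'boss',wfit(m,.418,-.302,.033,.022),'bore',wfit(m,.418,-.302,.033,.012,.006))
g=lambda u,v,z:onplane(m,np.array(u/1.5-.17),np.array(v/1.5-.17),z)
print('bosspx',g(389,278,.033)); peg=g(381,351,.0285);print('peg',peg)
c=wfit(m,.418,-.302,.015,.06)[1:];d=peg[:2]-c;print(np.hypot(*d),np.degrees(np.arctan2(d[1],d[0])))
pins=np.array([g(*a,.017)[:2] for a in((633,64),(706,52),(694,141))]);A=np.c_[2*pins,np.ones(3)];s=np.linalg.solve(A,(pins**2).sum(1));
print('pins',pins,'c',s[:2],np.sqrt(s[2]+s[0]**2+s[1]**2));c=s[:2]
print(np.degrees(np.arctan2(*(pins-c).T[::-1])))
print('tip',g(762,71,.106),'foot',wfit(m,.514,-.054,.010,.065))
E
```

```text
flange [178.9395   0.4224  -0.2996] boss [51.6243  0.4244 -0.2996] bore [96.7951  0.4237 -0.2993]
bosspx [ 0.42241641 -0.29747932  0.033     ]
peg [ 0.44792499 -0.34271168  0.0285    ]
0.05010131158294275 -59.371639716950256
pins [[ 0.47575792 -0.07253385]
 [ 0.52098344 -0.01055908]
 [ 0.55125757 -0.07995467]] c [ 0.51567687 -0.0541755 ] 0.043938047594515785
[-155.30273771   83.06322754  -35.92433909]
tip [ 0.51624432 -0.05530344  0.106     ] foot [ 9.88823e+01  5.18200e-01 -5.01000e-02]
```

```bash
python3 mv.py .422 -.2998 .019 30.6
```

```text
t 2.55 tcp [ 0.4185 -0.2984  0.1616] jaw 35.12 tilt [ 0.  0. -1.] q6 0.18 F [0.3 0.8 0.5] gap 0.0851
offset cm [14.26  0.2   0.32] yaw 4.52
```

Request:
servo_tool --increments '[{"offset": [3, 0.2, 0.3], "yaw": 2}, {"offset": [6, 0.2, 0.3], "yaw": 4.5}, {"offset": [9, 0.2, 0.3], "yaw": 4.5}, {"offset": [11, 0.2, 0.3], "yaw": 4.5}, {"offset": [12.5, 0.2, 0.3], "yaw": 4.5}, {"offset": [13.5, 0.2, 0.3], "yaw": 4.5}, {"offset": [14.1, 0.2, 0.3], "yaw": 4.5}, {"offset": [14.1, 0.2, 0.3], "yaw": 4.5}]'

```text
clock: 3.35
tcp_pos: [0.4216, -0.3004, 0.02]
orientation: [0.614, 0.351, 0.614, -0.351]
wrist_force: [0.8, -0.3, 1.0]
finger_gap: 0.0859
```

```bash
python3 wl.py w2; python3 mv.py .422 -.2998 .019 30.6
```

```text
t 3.4 tcp [ 0.4219 -0.3008  0.0205] jaw 30.54 tilt [ 0. -0. -1.] q6 0.26 F [-0.1 -0.1  0.1] gap 0.0855
offset cm [ 0.15  0.06 -0.08] yaw -0.06
```

View pics/w2.png

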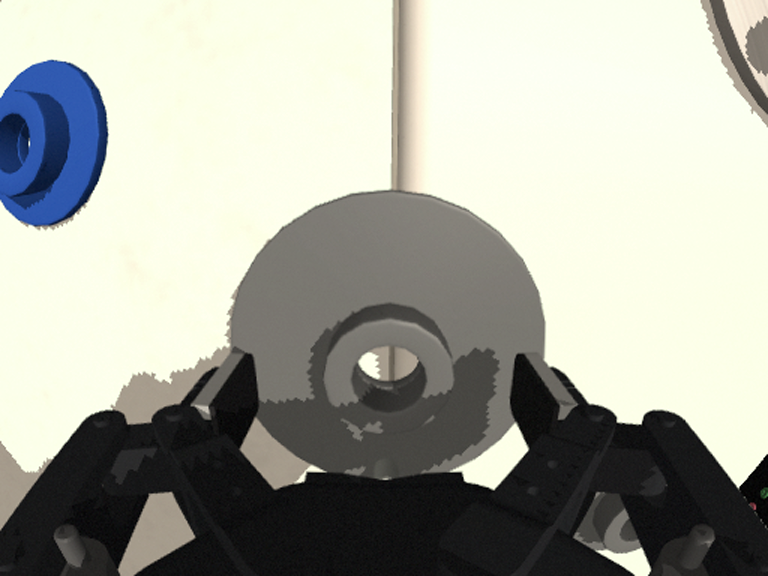

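```bash
python3 - <<'E'
from wl import *
m=np.load('w2.npz')
print('flange',wfit(m,.421,-.301,.015,.06),'boss',wfit(m,.421,-.301,.033,.022),'bore',wfit(m,.421,-.301,.033,.012,.006))
E
python3 mv.py .423 -.2998 .019 30.6
```

```text
flange [178.9578   0.423   -0.2993] boss [75.7519  0.4236 -0.2993] bore [107.6831   0.4235  -0.2992]
t 3.4 tcp [ 0.4219 -0.3008  0.0205] jaw 30.54 tilt [ 0. -0. -1.] q6 0.26 F [-0.1 -0.1  0.1] gap 0.0855
offset cm [ 0.15  0.15 -0.03] yaw -0.06
```

Request:
servo_tool --increments '[{"offset": [0, 0.15, 0], "yaw": 0}, {"offset": [0, 0.15, 0], "yaw": 0}, {"offset": [0, 0.15, 0], "yaw": 0}, {"offset": [0, 0.15, 0], "yaw": 0}, {"offset": [0, 0.15, 0], "yaw": 0}, {"offset": [0, 0.15, 0], "yaw": 0}, {"offset": [0, 0.15, 0], "yaw": 0}, {"offset": [0, 0.15, 0], "yaw": 0}]' --claw 0.0 --force 60

```text
clock: 4.2
tcp_pos: [0.4234, -0.3005, 0.0215]
orientation: [0.615, 0.351, 0.613, -0.351]
wrist_force: [-1.3, 1.5, 8.2]
finger_gap: 0.0414
```

```bash
python3 mv.py .423 -.2998 .15 30.6
```

```text
t 4.2 tcp [ 0.4234 -0.3005  0.0215] jaw 30.53 tilt [ 0.001 -0.001 -1.   ] q6 0.27 F [-1.3  1.5  8.2] gap 0.0414
offset cm [-1.285e+01  1.000e-02 -6.000e-02] yaw -0.07
```

Request:
servo_tool --increments '[{"offset": [-1.5, 0, 0], "yaw": 0}, {"offset": [-3.5, 0, 0], "yaw": 0}, {"offset": [-6, 0, 0], "yaw": 0}, {"offset": [-9, 0, 0], "yaw": 0}, {"offset": [-12, 0, 0], "yaw": 0}, {"offset": [-14, 0, 0], "yaw": 0}, {"offset": [-15, 0, 0], "yaw": 0}, {"offset": [-15, 0, 0], "yaw": 0}]'

```text
clock: 5.0
tcp_pos: [0.4235, -0.3006, 0.1712]
orientation: [0.615, 0.351, 0.613, -0.351]
wrist_force: [1.0, -0.1, -3.0]
finger_gap: 0.041
```

```bash
python3 mv.py .515 -.0545 .17 24
```

```text
t 5.0 tcp [ 0.4235 -0.3006  0.1712] jaw 30.52 tilt [ 0.002 -0.001 -1.   ] q6 0.27 F [ 1.  -0.1 -3. ] gap 0.041
offset cm [  0.11  20.38 -16.55] yaw 6.52
```

Request:
servo_tool --increments '[{"offset": [0, 2.6, -2], "yaw": 1}, {"offset": [0, 5.6, -4.5], "yaw": 2}, {"offset": [0, 9, -7.3], "yaw": 3}, {"offset": [0, 12.4, -10.1], "yaw": 4}, {"offset": [0, 15.6, -12.7], "yaw": 5}, {"offset": [0, 18.2, -14.8], "yaw": 6}, {"offset": [0, 19.8, -16.1], "yaw": 6.5}, {"offset": [0, 20.4, -16.5], "yaw": 6.5}]'

```text
clock: 5.8
tcp_pos: [0.5142, -0.0521, 0.1684]
orientation: [0.593, 0.384, 0.595, -0.384]
wrist_force: [0.0, 0.1, -3.0]
finger_gap: 0.0412
```

```bash
python3 wl.py w3; python3 mv.py .515 -.0545 .17 24
python3 - <<'E'
from workcell import env
from h import *
p,d=env.read_camera('scene');m=env.camera_model('scene');np.savez('scene3.npz',p=p,d=d,**m)
c=p[120:270,160:360,::-1]; cv2.imwrite('pics/s3.png',cv2.resize(c,None,fx=4,fy=4,interpolation=cv2.INTER_CUBIC))
E
```

```text
t 5.85 tcp [ 0.5145 -0.0523  0.1686] jaw 24.18 tilt [-0.003  0.001 -1.   ] q6 0.89 F [ 0.8 -0.2 -3.9] gap 0.0415
offset cm [-0.14 -0.05  0.22] yaw 0.18
```

View pics/w3.png

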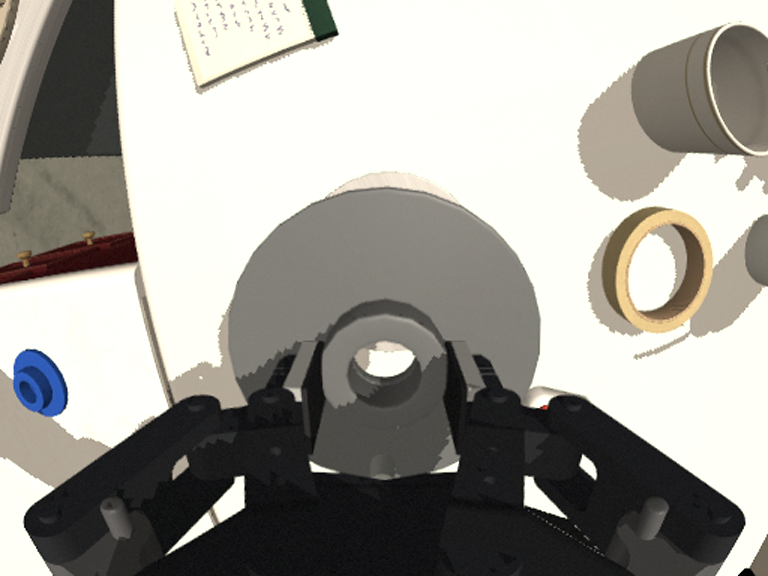

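View pics/s3.png

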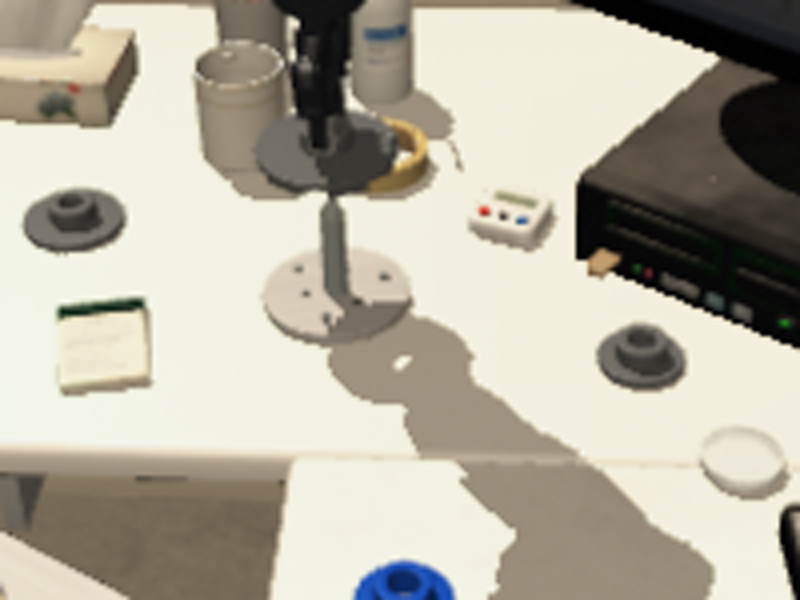

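Run:
```python
from wl import *
import h
m=np.load('w3.npz')
s=env.get_state();z0=s['tcp_pos'][2]-.0215
print('flange',wfit(m,.515,-.053,z0+.015,.06),'boss',wfit(m,.515,-.053,z0+.033,.022))
z=h.load('scene3.npz');print('scene flange',h.fitc(z,.515,-.053,z0+.015,.06,span=.012))
z0_=h.load('scene0.npz');t=h.load('top0.npz')
for c in((.5145,-.0525),(.516,-.0545),(.5136,-.0538)):print(c,h.proj(z,[[*c,.106],[*c,.05]]).round(2).tolist(),h.proj(t,[[*c,.106],[*c,.05]]).round(2).tolist())
import cv2
a=cv2.resize(z0_['p'][165:205,225:265,::-1],None,fx=12,fy=12,interpolation=cv2.INTER_NEAREST)
b=cv2.resize(t['p'][160:200,205:245,::-1],None,fx=12,fy=12,interpolation=cv2.INTER_NEAREST)
q=np.hstack([a,cv2.convertScaleAbs(b,alpha=1.4)]);q=cv2.resize(q,(800,400));cv2.imwrite('pics/z3.png',q)
```

```text
flange [ 1.711671e+02  5.141000e-01 -5.190000e-02] boss [ 9.87118e+01  5.14700e-01 -5.10000e-02]
scene flange [ 6.57191e+01  5.01400e-01 -5.76000e-02]
(0.5145, -0.0525) [[242.62, 169.78], [243.32, 183.21]] [[224.41, 176.07], [226.26, 179.42]]
(0.516, -0.0545) [[243.36, 169.75], [244.05, 183.17]] [[225.08, 175.55], [226.9, 178.92]]
(0.5136, -0.0538) [[242.78, 170.03], [243.48, 183.46]] [[224.86, 176.36], [226.68, 179.69]]
```

View pics/z3.png

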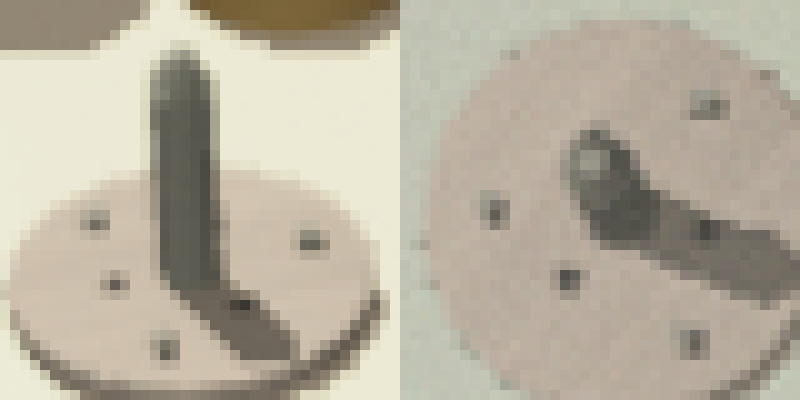

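Request:
servo_tool --increments '[{"offset": [1, 0, 0.1], "yaw": 0}, {"offset": [2, 0, 0.1], "yaw": 0}, {"offset": [2.8, 0, 0.1], "yaw": 0}, {"offset": [3.5, 0, 0.1], "yaw": 0}, {"offset": [4, 0, 0.1], "yaw": 0}, {"offset": [4.4, 0, 0.1], "yaw": 0}, {"offset": [4.8, 0, 0.1], "yaw": 0}, {"offset": [5, 0, 0.1], "yaw": 0}]'

```text
clock: 6.7
tcp_pos: [0.5153, -0.0553, 0.12]
orientation: [0.593, 0.385, 0.593, -0.385]
wrist_force: [-0.4, -0.3, -3.7]
finger_gap: 0.041
```

```bash
python3 mv.py .5145 -.053 .1135 24
python3 - <<'E'
from workcell import env
from h import *
p,d=env.read_camera('scene');
c=p[130:230,190:300,::-1]; cv2.imwrite('pics/s4.png',cv2.resize(c,None,fx=6,fy=6,interpolation=cv2.INTER_CUBIC))
E
```

```text
t 6.7 tcp [ 0.5153 -0.0553  0.12  ] jaw 24.02 tilt [-0.  0. -1.] q6 0.89 F [-0.4 -0.3 -3.7] gap 0.041
offset cm [ 0.65  0.02 -0.25] yaw 0.02
```

View pics/s4.png

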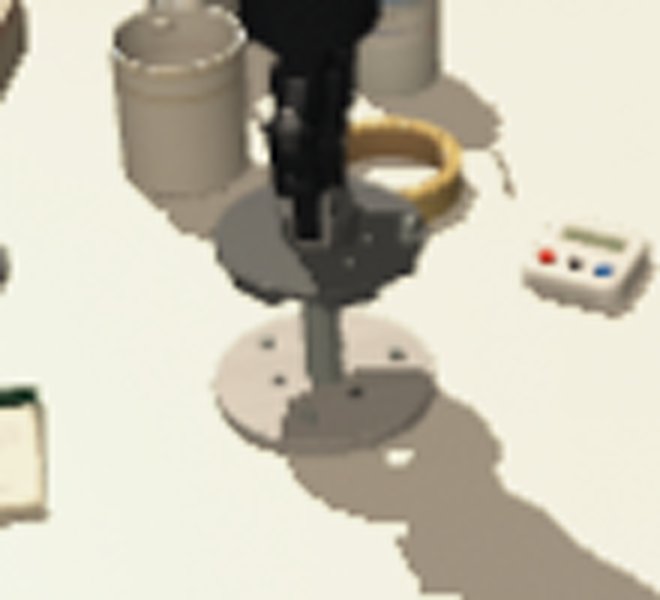

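Request:
servo_tool --increments '[{"offset": [0, 0, -0.15], "yaw": 0}, {"offset": [0.2, 0, -0.2], "yaw": 0}, {"offset": [0.4, 0, -0.2], "yaw": 0}, {"offset": [0.6, 0, -0.2], "yaw": 0}, {"offset": [0.8, 0, -0.2], "yaw": 0}, {"offset": [1.0, 0, -0.2], "yaw": 0}, {"offset": [1.2, 0, -0.2], "yaw": 0}, {"offset": [1.2, 0, -0.2], "yaw": 0}]'

```text
clock: 7.55
tcp_pos: [0.515, -0.0534, 0.1083]
orientation: [0.593, 0.385, 0.593, -0.385]
wrist_force: [1.0, 0.7, -3.6]
finger_gap: 0.0412
```

```bash
python3 mv.py .5145 -.053 .1135 24
```

```text
t 7.55 tcp [ 0.515  -0.0534  0.1083] jaw 24.02 tilt [ 0.001  0.    -1.   ] q6 0.89 F [ 1.   0.7 -3.6] gap 0.0412
offset cm [-0.52 -0.03 -0.06] yaw 0.02
```

Request:
servo_tool --increments '[{"offset": [0.4, 0, 0], "yaw": 0}, {"offset": [0.9, 0, 0], "yaw": 0}, {"offset": [1.5, 0, 0], "yaw": 0}, {"offset": [2.1, 0, 0], "yaw": 0}, {"offset": [2.7, 0, 0], "yaw": 0}, {"offset": [3.3, 0, 0], "yaw": 0}, {"offset": [3.8, 0, 0], "yaw": 0}, {"offset": [4, 0, 0], "yaw": 0}]'

```text
clock: 8.35
tcp_pos: [0.5172, -0.0524, 0.069]
orientation: [0.594, 0.386, 0.592, -0.383]
wrist_force: [5.6, 6.2, 2.5]
finger_gap: 0.0407
```

```bash
python3 mv.py .5145 -.053 .0385 24
```

```text
t 8.35 tcp [ 0.5172 -0.0524  0.069 ] jaw 24.09 tilt [ 0.006  0.002 -1.   ] q6 0.89 F [5.6 6.2 2.5] gap 0.0407
offset cm [ 3.05 -0.29 -0.06] yaw 0.09
```

Request:
servo_tool --increments '[{"offset": [0, 0.15, 0], "yaw": 0}, {"offset": [0, 0.3, -0.05], "yaw": 0}, {"offset": [0, 0.3, -0.05], "yaw": 0}, {"offset": [0.5, 0.3, -0.05], "yaw": 0}, {"offset": [1, 0.3, -0.05], "yaw": 0}, {"offset": [1.5, 0.3, -0.05], "yaw": 0}, {"offset": [2, 0.3, -0.05], "yaw": 0}, {"offset": [2, 0.3, -0.05], "yaw": 0}]'

```text
clock: 9.15
tcp_pos: [0.5169, -0.0518, 0.0474]
orientation: [0.593, 0.385, 0.593, -0.385]
wrist_force: [3.0, 0.2, -4.9]
finger_gap: 0.0416
```

```bash
python3 mv.py .5145 -.053 .0385 24
```

```text
t 9.15 tcp [ 0.5169 -0.0518  0.0474] jaw 24.01 tilt [-0.001  0.    -1.   ] q6 0.9 F [ 3.   0.2 -4.9] gap 0.0416
offset cm [ 0.89 -0.27  0.01] yaw 0.01
```

Request:
servo_tool --increments '[{"offset": [0.3, 0, 0], "yaw": 0}, {"offset": [0.6, 0, 0], "yaw": 0}, {"offset": [0.8, 0, 0], "yaw": 0}, {"offset": [1, 0, 0], "yaw": 0}, {"offset": [1.15, 0, 0], "yaw": 0}, {"offset": [1.3, 0, 0], "yaw": 0}, {"offset": [1.3, 0, 0], "yaw": 0}, {"offset": [1.3, 0, 0], "yaw": 0}]'

```text
clock: 9.95
tcp_pos: [0.5169, -0.0518, 0.0351]
orientation: [0.593, 0.385, 0.593, -0.385]
wrist_force: [0.6, -0.1, -3.5]
finger_gap: 0.0406
```

```bash
python3 mv.py .5145 -.053 .0315 24
```

```text
t 9.95 tcp [ 0.5169 -0.0518  0.0351] jaw 24.02 tilt [-0.  0. -1.] q6 0.9 F [ 0.6 -0.1 -3.5] gap 0.0406
offset cm [ 0.36 -0.27  0.01] yaw 0.02
```

Request:
servo_tool --increments '[{"offset": [0.15, 0, 0], "yaw": 0}, {"offset": [0.3, 0, 0], "yaw": 0}, {"offset": [0.35, 0, 0], "yaw": 0}, {"offset": [0.4, 0, 0], "yaw": 0}, {"offset": [0.4, 0, 0], "yaw": 0}, {"offset": [0.4, 0, 0], "yaw": 0}, {"offset": [0.4, 0, 0], "yaw": 0}, {"offset": [0.4, 0, 0], "yaw": 0}]'

```text
clock: 10.75
tcp_pos: [0.517, -0.0518, 0.0316]
orientation: [0.593, 0.385, 0.593, -0.385]
wrist_force: [-2.4, 1.2, 5.5]
finger_gap: 0.0414
```

Request:
servo_tool --increments '[{"offset": [0, 0, 0], "yaw": 0}, {"offset": [0, 0, 0], "yaw": 0}, {"offset": [0, 0, 0], "yaw": 0}, {"offset": [0, 0, 0], "yaw": 0}, {"offset": [0, 0, 0], "yaw": 0}, {"offset": [0, 0, 0], "yaw": 0}, {"offset": [0, 0, 0], "yaw": 0}, {"offset": [-0.5, 0, 0], "yaw": 0}]' --claw 1.0

```text
clock: 11.55
tcp_pos: [0.5164, -0.0516, 0.0357]
orientation: [0.593, 0.385, 0.594, -0.385]
wrist_force: [-0.3, 0.6, -1.1]
finger_gap: 0.085
```

```bash
python3 mv.py .577 -.3165 .18; python3 mv.py .478 .22 .18
```

```text
t 11.55 tcp [ 0.5164 -0.0516  0.0357] jaw 24.02 tilt [-0.001  0.    -1.   ] q6 0.9 F [-0.3  0.6 -1.1] gap 0.085
offset cm [-14.45  -5.26  26.64] yaw None
t 11.55 tcp [ 0.5164 -0.0516  0.0357] jaw 24.02 tilt [-0.001  0.    -1.   ] q6 0.9 F [-0.3  0.6 -1.1] gap 0.085
offset cm [-14.41   7.53 -26.39] yaw None
```

Request:
servo_tool --increments '[{"offset": [-2, 0, 0], "yaw": 0}, {"offset": [-5, 0, 0], "yaw": 0}, {"offset": [-9, 0, 0], "yaw": 0}, {"offset": [-13, 0, 0], "yaw": 0}, {"offset": [-14, 1.2, -4.5], "yaw": 0}, {"offset": [-14, 2.4, -9], "yaw": 0}, {"offset": [-14, 3.7, -13.5], "yaw": 0}, {"offset": [-14, 5, -18], "yaw": 0}]'

```text
clock: 12.35
tcp_pos: [0.489, 0.1344, 0.1767]
orientation: [0.593, 0.385, 0.593, -0.385]
wrist_force: [1.0, -0.4, 0.1]
finger_gap: 0.0854
```

Request:
servo_tool --increments '[{"offset": [0, 0.6, -2.1], "yaw": 0}, {"offset": [0, 1.2, -4.2], "yaw": 0}, {"offset": [0, 1.8, -6.3], "yaw": 0}, {"offset": [0, 2.2, -7.7], "yaw": 0}, {"offset": [0, 2.4, -8.3], "yaw": 0}, {"offset": [0, 2.4, -8.3], "yaw": 0}, {"offset": [0, 2.4, -8.3], "yaw": 0}, {"offset": [0, 2.4, -8.3], "yaw": 0}]'

```text
clock: 13.15
tcp_pos: [0.4778, 0.2177, 0.1763]
orientation: [0.593, 0.385, 0.593, -0.385]
wrist_force: [-1.0, -0.3, 0.1]
finger_gap: 0.085
```

```bash
python3 wl.py w5; python3 mv.py .478 .22 .1
python3 - <<'E'
from wl import *
import h
m=np.load('w5.npz')
print('flange',wfit(m,.478,.22,.008,.048),'boss',wfit(m,.478,.22,.025,.022),'bore',wfit(m,.478,.22,.025,.012,.006))
p,d=env.read_camera('top');M=env.camera_model('top');np.savez('top5.npz',p=p,d=d,**M)
z=h.load('top5.npz')
for zz in(.025,.032):print('L on spindle',h.fitc(z,.517,-.052,zz,.06,span=.01))
p2,d2=env.read_camera('scene');M=env.camera_model('scene');np.savez('scene5.npz',p=p2,d=d2,**M)
z=h.load('scene5.npz')
for zz in(.025,.032):print('L on spindle',h.fitc(z,.517,-.052,zz,.06,span=.01))
q=np.hstack([cv2.resize(p2[150:220,205:285,::-1],(400,350),interpolation=cv2.INTER_CUBIC),cv2.resize(p[140:220,185:275,::-1],(400,350),interpolation=cv2.INTER_CUBIC)])
cv2.imwrite('pics/s5.png',q)
E
```

```text
t 13.2 tcp [0.4778 0.2177 0.1763] jaw 23.95 tilt [ 0. -0. -1.] q6 1.43 F [0.1 0.1 0.6] gap 0.0854
offset cm [ 7.63  0.11 -0.2 ] yaw None
flange [188.632    0.4819   0.2242] boss [45.6644  0.4839  0.2242] bore [92.204   0.4831  0.2244]
L on spindle [ 6.4805e+01  5.1480e-01 -5.2600e-02]
L on spindle [ 6.85636e+01  5.13000e-01 -5.36000e-02]
L on spindle [ 1.047314e+02  5.150000e-01 -5.100000e-02]
L on spindle [ 1.040766e+02  5.074000e-01 -5.700000e-02]
```

View pics/w5.png

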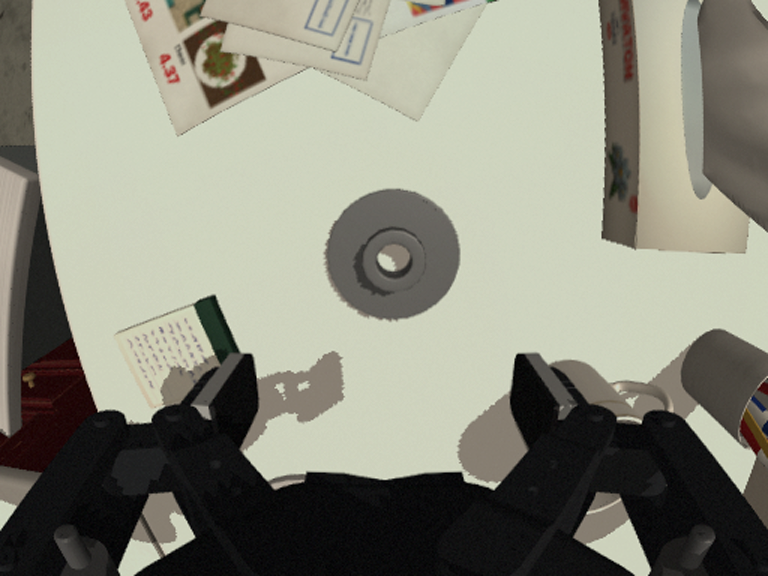

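View pics/s5.png

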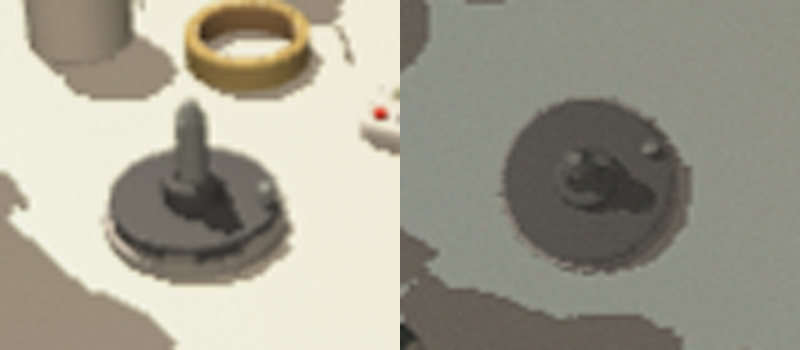

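```bash
python3 mv.py .482 .2235 .03
python3 - <<'E'
import h,numpy as np
for f in('scene5.npz','top5.npz'):
    z=h.load(f);P=h.cloud(z).reshape(-1,3);d=np.hypot(P[:,0]-.515,P[:,1]+.052)
    a=(d>.028)&(d<.054)&(abs(P[:,2])<.06);t=(d>.085)&(d<.11)&(abs(P[:,2])<.03);print(f,np.median(P[a,2])-np.median(P[t,2]),a.sum())
    for c in ((.42,-.301),):
        pass
z=h.load('top0.npz');P=h.cloud(z).reshape(-1,3);d=np.hypot(P[:,0]-.515,P[:,1]+.052);a=(d>.028)&(d<.06)&(abs(P[:,2])<.06);t=(d>.085)&(d<.11)&(abs(P[:,2])<.03);print('foot',np.median(P[a,2])-np.median(P[t,2]))
E
```

```text
t 13.3 tcp [0.4778 0.2179 0.1763] jaw 23.96 tilt [ 0.  0. -1.] q6 1.43 F [-0.7 -0.  -0.8] gap 0.0851
offset cm [14.63  0.61 -0.34] yaw None
scene5.npz 0.024966403442906404 316
top5.npz 0.025128831900185333 656
foot 0.010074529161466339
```

Flange top reads 25 mm above the table in both cameras, so the large spacer is fully seated. On to the medium one.

Request:
servo_tool --increments '[{"offset": [2, 0.3, -0.15], "yaw": 0}, {"offset": [5, 0.6, -0.3], "yaw": 0}, {"offset": [8.5, 0.6, -0.3], "yaw": 0}, {"offset": [11.5, 0.6, -0.3], "yaw": 0}, {"offset": [13.5, 0.6, -0.3], "yaw": 0}, {"offset": [14.5, 0.6, -0.3], "yaw": 0}, {"offset": [14.6, 0.6, -0.3], "yaw": 0}, {"offset": [14.6, 0.6, -0.3], "yaw": 0}]'

```text
clock: 14.1
tcp_pos: [0.4825, 0.2237, 0.031]
orientation: [0.593, 0.385, 0.593, -0.385]
wrist_force: [-0.5, 0.1, -0.3]
finger_gap: 0.0849
```

```bash
python3 wl.py w6;  python3 - <<'E'
from wl import *
m=np.load('w6.npz')
print('flange',wfit(m,.482,.222,.008,.048),'boss',wfit(m,.482,.222,.025,.022),'bore',wfit(m,.482,.222,.025,.012,.006))
E
python3 mv.py .482 .223 .0155
```

```text
flange [2.317209e+02 4.820000e-01 2.251000e-01] boss [81.7227  0.4813  0.2273] bore [118.601    0.4827   0.2247]
t 14.15 tcp [0.4829 0.2239 0.0314] jaw 24.01 tilt [ 0.002  0.001 -1.   ] q6 1.44 F [-0.8  0.2  0.8] gap 0.0853
offset cm [ 1.59 -0.12  0.05] yaw None
```

Request:
servo_tool --increments '[{"offset": [0.5, 0, -0.05], "yaw": 0}, {"offset": [1, 0, -0.05], "yaw": 0}, {"offset": [1.4, 0, -0.05], "yaw": 0}, {"offset": [1.6, 0, -0.05], "yaw": 0}, {"offset": [1.6, 0, -0.05], "yaw": 0}, {"offset": [1.6, 0, -0.05], "yaw": 0}, {"offset": [1.6, 0, -0.05], "yaw": 0}, {"offset": [1.6, 0, -0.05], "yaw": 0}]'

```text
clock: 14.95
tcp_pos: [0.4818, 0.2242, 0.0144]
orientation: [0.593, 0.385, 0.593, -0.385]
wrist_force: [-0.1, -0.8, -0.4]
finger_gap: 0.0856
```

Request:
servo_tool --increments '[{"offset": [0, 0, 0], "yaw": 0}, {"offset": [0, 0, 0], "yaw": 0}, {"offset": [0, 0, 0], "yaw": 0}, {"offset": [0, 0, 0], "yaw": 0}, {"offset": [0, 0, 0], "yaw": 0}, {"offset": [0, 0, 0], "yaw": 0}, {"offset": [0, 0, 0], "yaw": 0}, {"offset": [0, 0, 0], "yaw": 0}]' --claw 0.0 --force 50

```text
clock: 15.75
tcp_pos: [0.4819, 0.2243, 0.0147]
orientation: [0.593, 0.385, 0.593, -0.385]
wrist_force: [-0.5, -0.9, 4.2]
finger_gap: 0.041
```

```bash
python3 mv.py .517 -.0518 .165
```

```text
t 15.75 tcp [0.4819 0.2243 0.0147] jaw 24.02 tilt [ 0.001  0.    -1.   ] q6 1.44 F [-0.5 -0.9  4.2] gap 0.041
offset cm [-15.03  -8.02  26.64] yaw None
```

Request:
servo_tool --increments '[{"offset": [-1.5, 0, 0], "yaw": 0}, {"offset": [-4, 0, 0], "yaw": 0}, {"offset": [-8, 0, 0], "yaw": 0}, {"offset": [-12, 0, 0], "yaw": 0}, {"offset": [-14.5, -0.5, 2], "yaw": 0}, {"offset": [-15, -1.6, 5.3], "yaw": 0}, {"offset": [-15, -2.8, 9.3], "yaw": 0}, {"offset": [-15, -4, 13.3], "yaw": 0}]'

```text
clock: 16.55
tcp_pos: [0.499, 0.0854, 0.1641]
orientation: [0.593, 0.385, 0.593, -0.385]
wrist_force: [0.3, 0.1, -2.8]
finger_gap: 0.0413
```

Request:
servo_tool --increments '[{"offset": [0, -1.2, 4], "yaw": 0}, {"offset": [0, -2.3, 7.5], "yaw": 0}, {"offset": [0, -3.2, 10.5], "yaw": 0}, {"offset": [0, -3.8, 12.6], "yaw": 0}, {"offset": [0, -4, 13.3], "yaw": 0}, {"offset": [0, -4, 13.3], "yaw": 0}, {"offset": [0, -4, 13.3], "yaw": 0}, {"offset": [0, -4, 13.3], "yaw": 0}]'

```text
clock: 17.35
tcp_pos: [0.5165, -0.0502, 0.1641]
orientation: [0.593, 0.385, 0.594, -0.385]
wrist_force: [-0.9, 0.0, -2.0]
finger_gap: 0.041
```

```bash
python3 wl.py w7; python3 mv.py .517 -.0518 .112;  python3 - <<'E'
from wl import *
m=np.load('w7.npz');z0=env.get_state()['tcp_pos'][2]-.0147
print('flange',wfit(m,.517,-.052,z0+.008,.048))
E
```

```text
t 17.4 tcp [ 0.5166 -0.0502  0.1642] jaw 24.11 tilt [-0.  0. -1.] q6 0.9 F [-0.4  0.3 -1.6] gap 0.0412
offset cm [ 5.22 -0.03  0.16] yaw None
flange [ 1.772019e+02  5.164000e-01 -4.890000e-02]
```

View pics/w7.png

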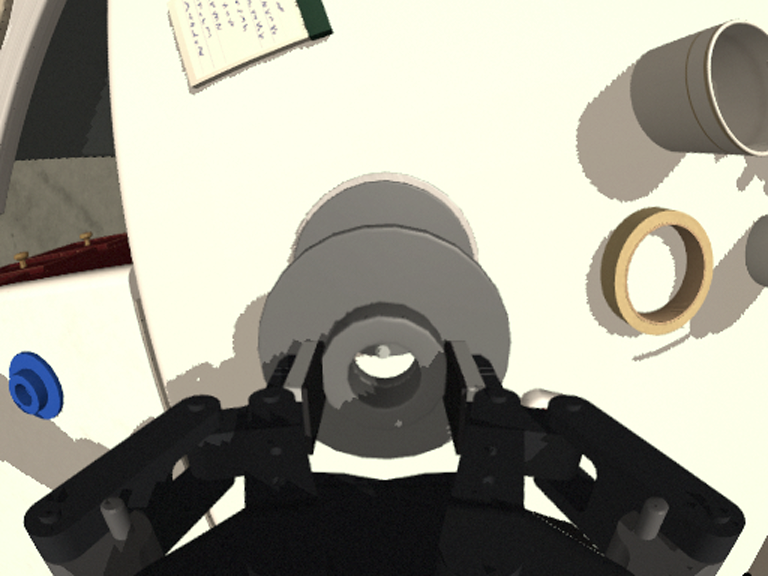

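Run:
```python
from wl import *
m=np.load('w7.npz')
print(onplane(m,np.array(383/1.5-.17),np.array(352/1.5-.17),.106))
m3=np.load('w3.npz');z0=.1686-.0215;print('L then',wfit(m3,.515,-.053,z0+.015,.06))
```

```text
[ 0.52510796 -0.06936862  0.106     ]
L then [ 1.720342e+02  5.143000e-01 -5.200000e-02]
```

Request:
servo_tool --increments '[{"offset": [0.8, 0, 0.05], "yaw": 0}, {"offset": [1.6, 0, 0.05], "yaw": 0}, {"offset": [2.4, 0, 0.05], "yaw": 0}, {"offset": [3.2, 0, 0.05], "yaw": 0}, {"offset": [3.8, 0, 0.05], "yaw": 0}, {"offset": [3.9, 0, 0.05], "yaw": 0}, {"offset": [3.9, 0, 0.05], "yaw": 0}, {"offset": [3.9, 0, 0.05], "yaw": 0}]'

```text
clock: 18.2
tcp_pos: [0.5173, -0.0519, 0.1256]
orientation: [0.593, 0.385, 0.593, -0.385]
wrist_force: [-0.5, -0.4, -1.5]
finger_gap: 0.0408
```

```bash
python3 mv.py .5173 -.0526 .1
```

```text
t 18.2 tcp [ 0.5173 -0.0519  0.1256] jaw 24.01 tilt [ 0.001 -0.    -1.   ] q6 0.9 F [-0.5 -0.4 -1.5] gap 0.0408
offset cm [ 2.56 -0.03  0.06] yaw None
```

Request:
servo_tool --increments '[{"offset": [0.3, 0, 0.05], "yaw": 0}, {"offset": [0.7, 0, 0.05], "yaw": 0}, {"offset": [1.1, 0, 0.05], "yaw": 0}, {"offset": [1.5, 0, 0.05], "yaw": 0}, {"offset": [1.9, 0, 0.05], "yaw": 0}, {"offset": [2.3, 0, 0.05], "yaw": 0}, {"offset": [2.7, 0, 0.05], "yaw": 0}, {"offset": [2.8, 0, 0.05], "yaw": 0}]'

```text
clock: 19.0
tcp_pos: [0.5173, -0.0518, 0.0969]
orientation: [0.593, 0.385, 0.593, -0.385]
wrist_force: [0.1, 2.8, 0.2]
finger_gap: 0.041
```

```bash
python3 mv.py .5173 -.0526 .0577
```

```text
t 19.0 tcp [ 0.5173 -0.0518  0.0969] jaw 24.04 tilt [ 0.     0.001 -1.   ] q6 0.9 F [0.1 2.8 0.2] gap 0.041
offset cm [ 3.92 -0.03  0.08] yaw None
```

Request:
servo_tool --increments '[{"offset": [0.4, 0, -0.08], "yaw": 0}, {"offset": [1, 0, -0.1], "yaw": 0}, {"offset": [1.6, 0, -0.1], "yaw": 0}, {"offset": [2.2, 0, -0.1], "yaw": 0}, {"offset": [2.8, 0, -0.1], "yaw": 0}, {"offset": [3.3, 0, -0.1], "yaw": 0}, {"offset": [3.6, 0, -0.1], "yaw": 0}, {"offset": [3.7, 0, -0.1], "yaw": 0}]'

```text
clock: 19.8
tcp_pos: [0.5168, -0.0513, 0.0599]
orientation: [0.593, 0.385, 0.593, -0.385]
wrist_force: [0.5, 1.0, 0.2]
finger_gap: 0.0412
```

```bash
python3 mv.py .5173 -.0526 .0577
```

```text
t 19.8 tcp [ 0.5168 -0.0513  0.0599] jaw 24.02 tilt [-0.  0. -1.] q6 0.9 F [0.5 1.  0.2] gap 0.0412
offset cm [ 0.22 -0.01  0.14] yaw None
```

Request:
servo_tool --increments '[{"offset": [0.1, 0, 0], "yaw": 0}, {"offset": [0.2, 0, 0], "yaw": 0}, {"offset": [0.25, 0, 0], "yaw": 0}, {"offset": [0.3, 0, 0], "yaw": 0}, {"offset": [0.3, 0, 0], "yaw": 0}, {"offset": [0.3, 0, 0], "yaw": 0}, {"offset": [0.3, 0, 0], "yaw": 0}, {"offset": [0.3, 0, 0], "yaw": 0}]'

```text
clock: 20.6
tcp_pos: [0.5168, -0.0514, 0.0577]
orientation: [0.593, 0.385, 0.593, -0.385]
wrist_force: [-2.4, 1.0, 5.6]
finger_gap: 0.0411
```

Request:
servo_tool --increments '[{"offset": [0, 0, 0], "yaw": 0}, {"offset": [0, 0, 0], "yaw": 0}, {"offset": [0, 0, 0], "yaw": 0}, {"offset": [0, 0, 0], "yaw": 0}, {"offset": [0, 0, 0], "yaw": 0}, {"offset": [0, 0, 0], "yaw": 0}, {"offset": [0, 0, 0], "yaw": 0}, {"offset": [-0.5, 0, 0], "yaw": 0}]' --claw 1.0

```text
clock: 21.4
tcp_pos: [0.5163, -0.0512, 0.0618]
orientation: [0.593, 0.385, 0.594, -0.385]
wrist_force: [0.2, 0.1, 1.1]
finger_gap: 0.0853
```

```bash
python3 mv.py .581 -.3155 .17
python3 - <<'E'
import numpy as np
from workcell import env
print(np.round(env.get_state()['joint_pos'],2))
E
```

```text
t 21.4 tcp [ 0.5163 -0.0512  0.0618] jaw 24.02 tilt [-0.001  0.    -1.   ] q6 0.9 F [0.2 0.1 1.1] gap 0.0853
offset cm [-10.84  -4.86  26.77] yaw None
[-0.25  0.32 -0.38  0.87  0.    0.9 ]
```

Run:
```python
import h,numpy as np
z=h.load('top0.npz');P=h.cloud(z)
for u in (285,300,330,360):
    for v in (85,100,120,132,138): print(u,v,P[v,u].round(3),end=' ')
    print()
Q=P.reshape(-1,3);k=(abs(Q[:,1]+.316)<.12)&(Q[:,2]>.05)&(Q[:,0]>.5);print(Q[k].min(0),np.percentile(Q[k,0],[0.1,1,5]))
```

```text
285 85 [ 0.799 -0.242  0.092] 285 100 [ 0.747 -0.24   0.099] 285 120 [ 0.684 -0.238  0.099] 285 132 [ 0.663 -0.24   0.043] 285 138 [ 0.646 -0.24   0.035] 
300 85 [ 0.789 -0.286  0.11 ] 300 100 [ 0.748 -0.286  0.095] 300 120 [ 0.683 -0.283  0.096] 300 132 [ 0.657 -0.286  0.061] 300 138 [ 0.655 -0.292  0.001] 
330 85 [ 0.786 -0.377  0.111] 330 100 [ 0.74  -0.376  0.106] 330 120 [ 0.683 -0.376  0.09 ] 330 132 [ 0.652 -0.378  0.067] 330 138 [ 0.653 -0.391 -0.002] 
360 85 [ 0.782 -0.467  0.114] 360 100 [ 0.74  -0.468  0.101] 360 120 [ 0.677 -0.464  0.098] 360 132 [ 0.645 -0.467  0.082] 360 138 [ 0.643 -0.482  0.024] 
[ 0.64309736 -0.43597733  0.05002286] [0.64677298 0.65251782 0.66754013]
```

Request:
servo_tool --increments '[{"offset": [-2.5, 0, 0], "yaw": 0}, {"offset": [-6, 0, 0], "yaw": 0}, {"offset": [-10, 0, 0], "yaw": 0}, {"offset": [-11, -0.5, 3.5], "yaw": -5}, {"offset": [-11, -1.3, 8], "yaw": -10}, {"offset": [-11, -2.2, 12.5], "yaw": -15}, {"offset": [-11, -3, 17], "yaw": -20}, {"offset": [-11, -3.9, 21.5], "yaw": -26}]'

```text
clock: 22.2
tcp_pos: [0.5691, -0.2653, 0.1729]
orientation: [0.665, 0.24, 0.665, -0.24]
wrist_force: [1.1, -0.1, 0.9]
finger_gap: 0.0855
```

```bash
python3 mv.py .581 -.3155 .15 50
```

```text
t 22.2 tcp [ 0.5691 -0.2653  0.1729] jaw 50.26 tilt [ 0.001 -0.    -1.   ] q6 0.13 F [ 1.1 -0.1  0.9] gap 0.0855
offset cm [ 2.29 -3.1   4.12] yaw 0.26
```

Request:
servo_tool --increments '[{"offset": [0.5, -0.8, 1], "yaw": 0}, {"offset": [1.5, -1.9, 2.5], "yaw": 0}, {"offset": [2.3, -2.8, 3.7], "yaw": 0}, {"offset": [2.3, -3.1, 4.1], "yaw": 0}, {"offset": [2.3, -3.1, 4.1], "yaw": 0}, {"offset": [2.3, -3.1, 4.1], "yaw": 0}, {"offset": [2.3, -3.1, 4.1], "yaw": 0}, {"offset": [2.3, -3.1, 4.1], "yaw": 0}]'

```text
clock: 23.0
tcp_pos: [0.5805, -0.3129, 0.1499]
orientation: [0.665, 0.241, 0.664, -0.241]
wrist_force: [0.5, 0.0, 0.1]
finger_gap: 0.0852
```

```bash
python3 wl.py w8
python3 - <<'E'
from wl import *
m=np.load('w8.npz')
print('flange',wfit(m,.58,-.3155,.008,.037),'bore',wfit(m,.58,-.3155,.025,.012,.006))
E
python3 mv.py .581 -.3155 .03
```

```text
flange [246.7501   0.5801  -0.3161] bore [128.9105   0.5814  -0.3158]
t 23.05 tcp [ 0.5805 -0.3131  0.1499] jaw 50.07 tilt [ 0.001 -0.    -1.   ] q6 0.08 F [-0.1  0.4  0.8] gap 0.0857
offset cm [11.99 -0.15  0.19] yaw None
```

View pics/w8.png

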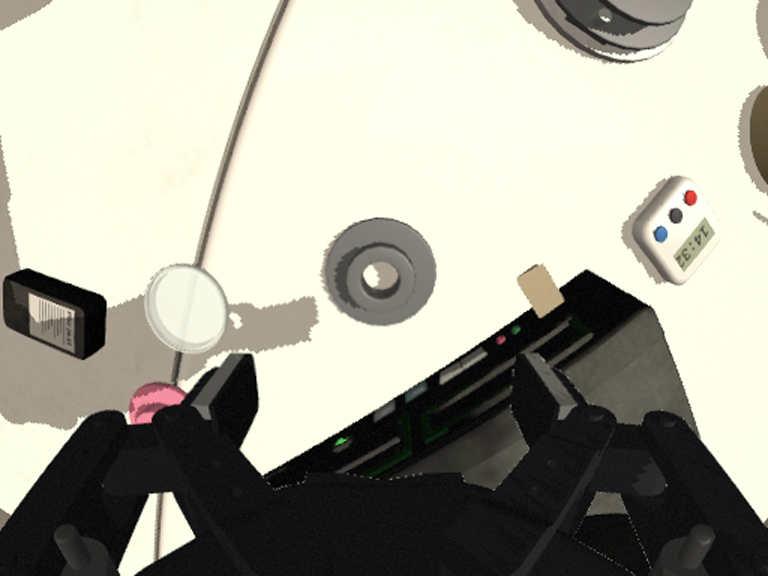

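Request:
servo_tool --increments '[{"offset": [1, 0, 0.1], "yaw": -8}, {"offset": [2, 0, 0.1], "yaw": -16}, {"offset": [3, 0, 0.1], "yaw": -24}, {"offset": [5, -0.05, 0.1], "yaw": -32}, {"offset": [7.5, -0.05, 0.1], "yaw": -35}, {"offset": [9.5, -0.05, 0.1], "yaw": -35}, {"offset": [11.2, -0.05, 0.1], "yaw": -35}, {"offset": [11.8, -0.05, 0.1], "yaw": -35}]'

```text
clock: 23.85
tcp_pos: [0.5796, -0.3136, 0.0294]
orientation: [0.706, 0.031, 0.707, -0.03]
wrist_force: [-0.0, 0.4, -0.2]
finger_gap: 0.0853
```

```bash
python3 wl.py w9
python3 - <<'E'
from wl import *
m=np.load('w9.npz')
print('flange',wfit(m,.58,-.3155,.008,.037),'bore',wfit(m,.58,-.3155,.025,.012,.006))
E
python3 mv.py .5805 -.316 .0155
```

```text
flange [244.0778   0.58    -0.3162] bore [159.8794   0.5808  -0.3158]
t 23.9 tcp [ 0.5796 -0.3137  0.0293] jaw 85.03 tilt [-0.003  0.002 -1.   ] q6 -0.53 F [ 0.6  0.  -0.4] gap 0.0856
offset cm [ 1.38 -0.22  0.11] yaw None
```

View pics/w9.png

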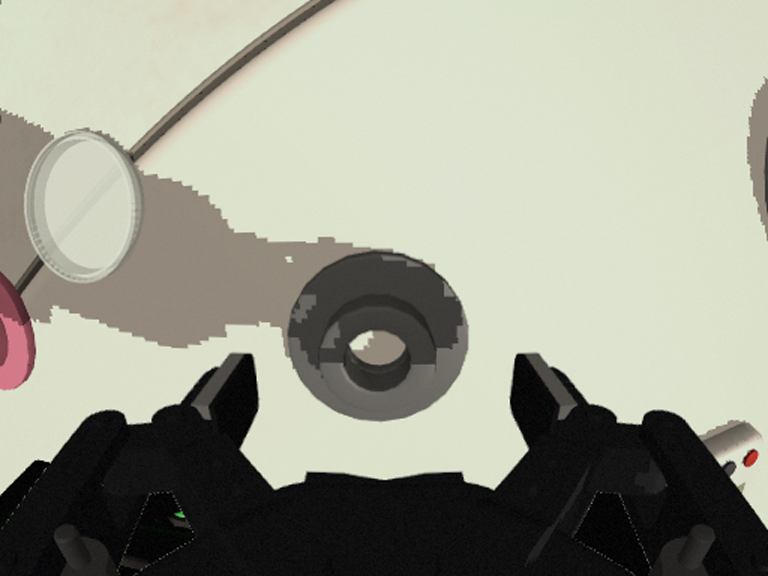

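Request:
servo_tool --increments '[{"offset": [0.4, -0.15, 0.1], "yaw": 0}, {"offset": [0.8, -0.2, 0.1], "yaw": 0}, {"offset": [1.2, -0.2, 0.1], "yaw": 0}, {"offset": [1.4, -0.2, 0.1], "yaw": 0}, {"offset": [1.4, -0.2, 0.1], "yaw": 0}, {"offset": [1.4, -0.2, 0.1], "yaw": 0}, {"offset": [1.4, -0.2, 0.1], "yaw": 0}, {"offset": [1.4, -0.2, 0.1], "yaw": 0}]'

```text
clock: 24.7
tcp_pos: [0.5816, -0.3169, 0.0175]
orientation: [0.707, 0.031, 0.706, -0.031]
wrist_force: [-0.1, -0.2, 0.3]
finger_gap: 0.0852
```

Request:
servo_tool --increments '[{"offset": [0, 0, 0], "yaw": 0}, {"offset": [0, 0, 0], "yaw": 0}, {"offset": [0, 0, 0], "yaw": 0}, {"offset": [0, 0, 0], "yaw": 0}, {"offset": [0, 0, 0], "yaw": 0}, {"offset": [0, 0, 0], "yaw": 0}, {"offset": [0, 0, 0], "yaw": 0}, {"offset": [0, 0, 0], "yaw": 0}]' --claw 0.0 --force 50

```text
clock: 25.5
tcp_pos: [0.5816, -0.3167, 0.018]
orientation: [0.707, 0.031, 0.706, -0.031]
wrist_force: [-1.6, 1.8, 4.5]
finger_gap: 0.0411
```

```bash
python3 mv.py .517 -.0515 .17 24
```

```text
t 25.5 tcp [ 0.5816 -0.3167  0.018 ] jaw 85.03 tilt [ 0.001 -0.    -1.   ] q6 -0.53 F [-1.6  1.8  4.5] gap 0.0411
offset cm [-15.21  25.86  -8.73] yaw 61.03
```

Request:
servo_tool --increments '[{"offset": [-1.5, 0, 0], "yaw": 0}, {"offset": [-4, 0, 0], "yaw": 0}, {"offset": [-8, 0, -0.3], "yaw": 0}, {"offset": [-12, 1, -1], "yaw": 7}, {"offset": [-15, 3.5, -2], "yaw": 14}, {"offset": [-15.2, 7.5, -3.2], "yaw": 21}, {"offset": [-15.2, 11.7, -4.4], "yaw": 28}, {"offset": [-15.2, 15.9, -5.6], "yaw": 35}]'

```text
clock: 26.3
tcp_pos: [0.539, -0.1524, 0.1692]
orientation: [0.664, 0.244, 0.664, -0.244]
wrist_force: [0.3, 0.2, -1.5]
finger_gap: 0.0409
```

```bash
python3 mv.py .517 -.0515 .17 24
```

```text
t 26.3 tcp [ 0.539  -0.1524  0.1692] jaw 49.67 tilt [ 0.  0. -1.] q6 0.28 F [ 0.3  0.2 -1.5] gap 0.0409
offset cm [-0.08  6.27 -8.21] yaw 25.67
```

Request:
servo_tool --increments '[{"offset": [0, 2, -2.6], "yaw": 7}, {"offset": [0, 4, -5.2], "yaw": 14}, {"offset": [0, 5.4, -7.1], "yaw": 21}, {"offset": [0, 6.1, -8], "yaw": 25.7}, {"offset": [0, 6.3, -8.2], "yaw": 25.7}, {"offset": [0, 6.3, -8.2], "yaw": 25.7}, {"offset": [0, 6.3, -8.2], "yaw": 25.7}, {"offset": [0, 6.3, -8.2], "yaw": 25.7}]'

```text
clock: 27.1
tcp_pos: [0.5174, -0.0534, 0.1691]
orientation: [0.594, 0.384, 0.594, -0.384]
wrist_force: [0.3, 0.1, -1.4]
finger_gap: 0.0406
```

```bash
python3 wl.py w10
python3 - <<'E'
from wl import *
m=np.load('w10.npz');s=env.get_state();z0=s['tcp_pos'][2]-.018
f=wfit(m,.517,-.0515,z0+.008,.037);M=R(s)
print('flange',f,'in tool',(M.T@np.r_[f[1:]-s['tcp_pos'][:2],0]*1000).round(2))
E
python3 mv.py .517 -.0515 .128 24
```

```text
flange [ 1.712474e+02  5.169000e-01 -5.130000e-02] in tool [ 0.    0.43 -2.12]
t 27.15 tcp [ 0.5174 -0.0534  0.1691] jaw 24.29 tilt [-0. -0. -1.] q6 0.89 F [-1.3  0.2 -0.9] gap 0.0406
offset cm [ 4.11  0.04 -0.19] yaw 0.29
```

View pics/w10.png

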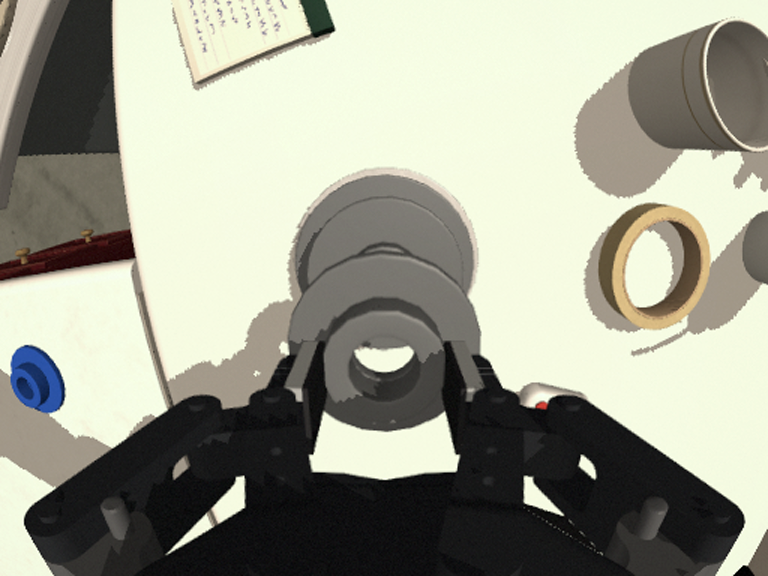

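Request:
servo_tool --increments '[{"offset": [0.8, 0, 0], "yaw": 0}, {"offset": [1.6, 0, 0], "yaw": 0}, {"offset": [2.4, 0, 0], "yaw": 0}, {"offset": [3.2, 0, 0], "yaw": 0}, {"offset": [3.8, 0, 0], "yaw": 0}, {"offset": [4, 0, 0], "yaw": 0}, {"offset": [4, 0, 0], "yaw": 0}, {"offset": [4, 0, 0], "yaw": 0}]'

```text
clock: 27.95
tcp_pos: [0.5174, -0.0526, 0.1295]
orientation: [0.594, 0.384, 0.594, -0.383]
wrist_force: [0.5, -0.4, -0.9]
finger_gap: 0.0405
```

```bash
python3 mv.py .517 -.0529 .1
```

```text
t 27.95 tcp [ 0.5174 -0.0526  0.1295] jaw 24.33 tilt [ 0.  0. -1.] q6 0.89 F [ 0.5 -0.4 -0.9] gap 0.0405
offset cm [ 2.95 -0.05  0.01] yaw None
```

Request:
servo_tool --increments '[{"offset": [0.3, -0.04, 0], "yaw": 0}, {"offset": [0.7, -0.04, 0], "yaw": 0}, {"offset": [1.1, -0.04, 0], "yaw": 0}, {"offset": [1.5, -0.04, 0], "yaw": 0}, {"offset": [1.9, -0.04, 0], "yaw": 0}, {"offset": [2.3, -0.04, 0], "yaw": 0}, {"offset": [2.7, -0.04, 0], "yaw": 0}, {"offset": [2.8, -0.04, 0], "yaw": 0}]'

```text
clock: 28.75
tcp_pos: [0.5172, -0.0525, 0.101]
orientation: [0.594, 0.384, 0.594, -0.383]
wrist_force: [2.1, 1.4, 0.3]
finger_gap: 0.0404
```

```bash
python3 mv.py .517 -.0529 .086
```

```text
t 28.75 tcp [ 0.5172 -0.0525  0.101 ] jaw 24.33 tilt [ 0.001  0.001 -1.   ] q6 0.89 F [2.1 1.4 0.3] gap 0.0404
offset cm [ 1.5  -0.04  0.03] yaw None
```

Slight +x push; shift back a little and finish lowering.

Request:
servo_tool --increments '[{"offset": [0.2, 0.05, -0.03], "yaw": 0}, {"offset": [0.5, 0.06, -0.03], "yaw": 0}, {"offset": [0.8, 0.06, -0.03], "yaw": 0}, {"offset": [1.1, 0.06, -0.03], "yaw": 0}, {"offset": [1.35, 0.06, -0.03], "yaw": 0}, {"offset": [1.5, 0.06, -0.03], "yaw": 0}, {"offset": [1.55, 0.06, -0.03], "yaw": 0}, {"offset": [1.55, 0.06, -0.03], "yaw": 0}]'

```text
clock: 29.55
tcp_pos: [0.5172, -0.0522, 0.086]
orientation: [0.594, 0.384, 0.594, -0.383]
wrist_force: [0.6, 0.8, 2.3]
finger_gap: 0.0406
```

```bash
python3 mv.py .517 -.0529 .086
```

```text
t 29.55 tcp [ 0.5172 -0.0522  0.086 ] jaw 24.32 tilt [ 0.  0. -1.] q6 0.89 F [0.6 0.8 2.3] gap 0.0406
offset cm [-0.   -0.05  0.06] yaw None
```

Request:
servo_tool --increments '[{"offset": [0, 0, 0], "yaw": 0}, {"offset": [0, 0, 0], "yaw": 0}, {"offset": [0, 0, 0], "yaw": 0}, {"offset": [0, 0, 0], "yaw": 0}, {"offset": [0, 0, 0], "yaw": 0}, {"offset": [0, 0, 0], "yaw": 0}, {"offset": [0, 0, 0], "yaw": 0}, {"offset": [-0.5, 0, 0], "yaw": 0}]' --claw 1.0

```text
clock: 30.35
tcp_pos: [0.5167, -0.0521, 0.0904]
orientation: [0.594, 0.383, 0.595, -0.384]
wrist_force: [0.4, -0.4, 0.3]
finger_gap: 0.0854
```

Request:
servo_tool --increments '[{"offset": [-1.5, 0, 0], "yaw": 0}, {"offset": [-4, 0, 0], "yaw": 0}, {"offset": [-7, 0, 0], "yaw": 0}, {"offset": [-9, 0, -3], "yaw": 0}, {"offset": [-10, 0, -7], "yaw": 0}, {"offset": [-10, 0, -11], "yaw": 0}, {"offset": [-10, 0, -14], "yaw": 0}, {"offset": [-10, 0, -15], "yaw": 0}]'

```text
clock: 31.15
tcp_pos: [0.4541, 0.0864, 0.1914]
orientation: [0.595, 0.383, 0.595, -0.382]
wrist_force: [0.5, 0.4, -0.3]
finger_gap: 0.0854
```

Run:
```python
from mv import *
import h,cv2
ps=[]
for n in('top','scene'):
    p,d=env.read_camera(n);np.savez(n+'F.npz',p=p,d=d,**env.camera_model(n));ps.append(p)
    z=h.load(n+'F.npz');P=h.cloud(z).reshape(-1,3);D=np.hypot(P[:,0]-.515,P[:,1]+.052);b=lambda lo,hi,zm:np.median(P[(D>lo)&(D<hi)&(abs(P[:,2])<zm),2])
    t=b(.085,.11,.03);print(n,'L flange',b(.051,.057,.1)-t,'M flange',b(.040,.045,.1)-t,'S flange',b(.025,.034,.12)-t)
    for nm,zz,r in(('L',.025,.06),('M',.051,.048),('S',.076,.037)):print(nm,h.fitc(z,.515,-.052,zz,r,span=.008))
q=np.hstack([cv2.resize(ps[1][140:210,205:285,::-1],(400,350),interpolation=cv2.INTER_CUBIC),cv2.resize(ps[0][140:220,185:275,::-1],(400,350),interpolation=cv2.INTER_CUBIC)])
cv2.imwrite('pics/f.png',q);print(env.get_state()['clock'],env.get_state()['tcp_pos'])
```

```text
top L flange 0.02564073238079967 M flange 0.051099206509322204 S flange 0.07590563835835962
L [ 7.81775e+01  5.15000e-01 -5.20000e-02]
M [43.5386  0.5226 -0.05  ]
S [44.6675  0.5272 -0.0482]
scene L flange 0.022130073294081565 M flange 0.0473106428131112 S flange 0.053306728952232096
L [ 9.76385e+01  5.08000e-01 -5.64000e-02]
M [ 8.09886e+01  5.12600e-01 -5.30000e-02]
S [ 1.028514e+02  5.154000e-01 -5.100000e-02]
31.25 [0.45516649 0.08529938 0.19124439]
```

View pics/f.png

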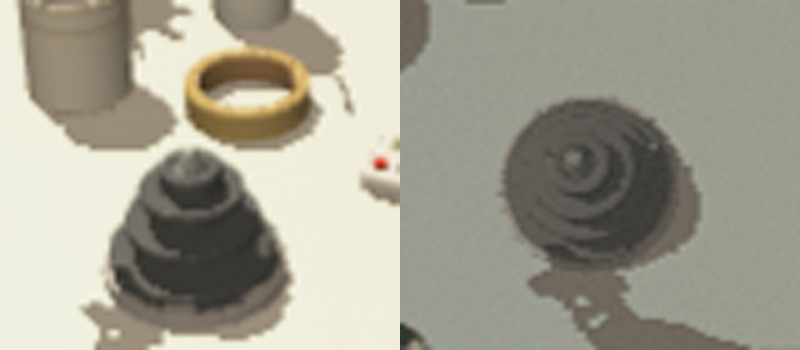

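```bash
python3 -c "
from workcell import env
print(env.hand_in())"
```

```text
the job is handed in; nothing more can be done
None
```

All three spacers are on the spindle, largest at the bottom and smallest on top, each lowered in the gripper and released only once it was resting. I handed the job in at about 31 s on the robot's clock, with the gripper clear. No verdict was reported.

- **Large spacer:** I turned it about 6.5° in the gripper first, to match the pin angle seen in the images. It went straight between the drive pins, so no turning on the spindle was needed.
- **Heights that agree:** the top camera's depth puts the flange tops at 25.6, 51.1 and 75.9 mm above the table; fully seated would be 25, 51 and 76 mm. Gripper heights at release agree for the large and medium spacers. The scene camera also read 25 mm for the large one before the others covered it.
- **Checks that disagreed:** after the stack was built, the scene camera's depth gave 22, 47 and 53 mm. I put this down to the spacers hiding each other from its slanted view. Some circle fits on the stacked flanges were also 8 to 14 mm off, which I took as false edges from shadow and overlap. I therefore did not use either for the final judgement.
- **Other objects:** I never closed on or aimed at any of the other things on the table. I did not re-measure their positions at the end.

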